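Slide the carriage home and hold the plunger gauge on the marked spot

TASK

The brass sight glass fitting is loaded on the slide carriage: first slide the carriage fully home against the end stop of its rail. Then lift the plunger gauge out of its holder and hold its tip lightly on the ringed spot on the fitting's sloping face, with the gauge square to that face and its plunger pressed in about half-way; never press hard, and leave the other things on the plate alone. Finish while holding it there: do not put the gauge down or let go.

Things in the scene. Friction and masses are not known exactly. Their poses are not given: they have to be found in the camera images.
- carriage (a joint): Travel of the steel slide carriage on its fixed grooved rail (110 x 350 mm), in m: 0 = fully home against the end stop, up to 0.13 = drawn out. Stays where it is left (about 3 N friction). Carriage plate 100 x 140 x 20 mm, top 50 mm above the surface plate. The end stop is the block across the rail's +y end (left end seen from the robot).
- post (a point): Point on the axis of the upright round steel post (20 mm diameter, 60 mm tall) by which the carriage is moved, 20 mm below its top, 40 mm above the carriage plate's top. Axes are the rail's: +y along the rail towards home (the end stop), z up, x across. On its +y side the sine plate's edge is 51 mm from the point; the other sides are free.
- rail: The fixed rail that bears the carriage, and on it the brass sight glass fitting: flange 90 x 64 (along the rail) x 10 mm on a sine plate, sloping 20 degrees to level, low end and face towards the robot; a round glass in a bezel (50 mm diameter, 8 mm proud) on its upper part. Origin under the middle of the rail; y along it towards the end stop, z up.
- spot (a point): Centre of the marked spot on the face of the fitting's flange: an engraved dark ring 16 mm in diameter with a dot in it, on the lower part of the slope, on the flange's middle line, 17 mm from its low edge and 45 mm down the slope from the glass's centre. z is square to the face, outwards; x up the slope; y along the rail.
- gauge: Loose plunger gauge, about 0.2 kg, upright in its holder at the start. Origin: centre of its collar's underside; z along the gauge, tip to grip. From the top: black grip 22 x 22 x 52 mm (sides along x, y), dial case 40 mm diameter, 20 mm thick (dial on -x), collar 30 mm diameter, 6 high, stem 9 mm diameter to 26 mm below the collar, plunger with 6 mm ball end 12 mm further.
- gauge_grip (a point): Centre of the gauge's black square grip (22 x 22 x 52 mm), on the gauge's axis; axes as the gauge's. 109 mm above the tip of the free plunger, 71 mm above the collar's underside, 26 mm below the gauge's top; the dial case begins 25 mm below it.
- gauge_tip (a point): Contact point of the plunger, at the very end of its ball; axes as the gauge's (z along the gauge, up to the grip). It moves with the plunger.
- plunger (a joint): How far the plunger is pressed into the gauge, in m: 0 = free, 0.010 = fully in (then it is solid). A spring pushes it out with 1.2 N at 0, 3.2 N at 0.005 (half-way) and 5.2 N at 0.010.
- holder: Fixed aluminium block 70 x 70 x 45 mm in which the gauge stands, stem and plunger in a central hole of 11 mm, collar resting on the top; the gauge must be raised at least 38 mm to clear it. Origin at the centre of its underside.
- square: Bystander: small polished black granite square, an L standing up, foot 120 (y) x 30 mm, 130 mm tall at its +y end; origin under the middle of its foot. Leave it alone.
- parallel0: Bystander: hardened steel parallel lying on the plate, 150 mm long (y), 12 mm wide, 22 mm high; origin at the centre of its underside. Leave it alone.
- parallel1: Bystander: second steel parallel, same size. Leave it alone.
- height_gauge: Bystander: small chrome height gauge, base 110 x 80 mm, column to 215 mm; origin under the middle of its base. Leave it alone.
Things that resemble listed ones, but are neither listed nor needed, are in the scene too. Several things look just like the holder: the one meant starts farthest to the robot's left.

How it is judged:
By the outcome, as a careful person would: the job done as asked, in the order asked, and still so for the second after the job is handed in, while the arm keeps its last pose, push and grip.
It also fails if it takes over 51 s, if anything falls off the work surface, if the arm or the gripper's body presses on something with over 40 N, if the wrist force passes 120 N, or if a joint passes its speed limit or range.

ROBOT

A 6-joint arm with a two-finger parallel gripper is mounted at the origin on the work surface. World frame = base frame: x ahead of the robot, y to its left, z up, the work surface at z = 0. Lengths are in m, angles in rad, forces in N, time in s.
With the tool pointing down it reaches from about 0.275 to 0.75 m from the base axis. Payload 10.2 kg.
Tool frame: the origin (TCP) lies at the very end of the fingers, on their centre line; the grasp point (between the pads) lies 19 mm behind it (grip_point_offset is the distance from the TCP to the grasp point, in m); z points along the fingers, y is the line along which they close (so a half turn about z gives the same grasp; the last joint's range is limited). The gripper opens to 88 mm and grips with 3 to 60 N. Pads are 18 mm wide; open, the fingers measure 123 mm over their backs; the gripper's body (75 mm by 187 mm) begins 45 mm behind the grasp point.
Start: joints at [-1.433, 0.313, 1.498, -0, 1.331, -0.223], TCP at [0.185, -0.491, 0.239] pointing down, gripper open.
Joint ranges: [-2.94, 2.94], [-0.97, 2.17], [0.19, 2.56], [-1.23, 4.37], [0.02, 3.11], [-2.88, 2.88]. Speed limits (rad/s): [2.39, 2.39, 3.01, 3.14, 3.14, 3.14].

INTERFACE

Orientations are given as a unit quaternion [w, x, y, z].
In Python, from workcell import sense, snapshot, sign_off, grip_point_offset gives the robot as it stands.
- The arm moves only by the shell command python3 -m crank 'ROWS' [FORCE]. ROWS is JSON, a list of rows, each a list of 7 numbers: the finger opening in cm, from 0 to 8.81, then the shift along the tool's x, y, z in cm, then the turn, a rotation vector about the tool's x, y, z in rad. In form: [[claw, x, y, z, ax, ay, az], ...]. A call has exactly 10 rows; each row shifts and turns the commanded pose from where the row before left it, along the tool's axes as they then stand; what a row does not reach is not made up. A row lasts 1/12 s, in which the tool goes at most 41.7 mm and 7.16 degrees, less where a joint would pass 70% of its speed; a pose out of reach is approached as far as the arm can. A call with a gripper value outside its range is refused whole. The fingers move at their own pace and stop on an object; FORCE is the grip in N (left out, the last holds). Time passes only in rows, so rows that do not move let the fingers close, or fill a call up. It gives the time, the measured TCP pose, the force, the opening and the grip force at its end, in the units of the state.
- sense(): the state, without advancing time (a new reading comes with each control period).
- snapshot(name): name is "side" or "top"; returns a dict with "image" (480x640x3 uint8, red, green, blue), "vertical_fov" (degrees; the focal length in pixels is half the picture's height over the tangent of half this angle, whatever the lens; pixels are square), "cx", "cy" (the principal point, pixels), "rvec" (rotation vector, rad) and "tvec" (3), from world to camera coordinates, as OpenCV has them. Camera axes: x right, y down, z forward; pixel columns grow to the right and rows downward; lengths in m; the calibration is good to about 2 mm. A picture is of the moment at which its call begins. There is no depth.
- sign_off(): hands the job in; it is judged then, once.
The state is a dict: "time": time; "q": joint angles; "qvel": joint speeds; "joint_torque": joint torques, N m; "tcp_pos": TCP position; "tool_rot": TCP orientation; "wrist_force": force on the tool from outside, world axes, zero at the start; "ft_torque": the same for the moment, N m; "finger_gap": opening from 0.0 (shut) to 1.0 (fully open); "grasp_force": force on a finger pad.
Only numpy, scipy, OpenCV 4.12 (cv2) and the standard library are available. Lean on these libraries where they do the work, as an engineer would, in place of code of your own. Each camera call takes 0.05 s, during which the arm holds its last target. There are 200 camera calls.

## Working session

There is one attempt and no reset: what is moved stays moved. The work goes in short steps, Python scripts to look and compute and a shell command to move; the robot and the scene stay as the last step left them, time stands still between calls to the robot, and variables do not carry over. Pictures are saved under pics/ and viewed, at most 10 in all, crops included, and the job is handed in when it is done.

```bash
mkdir -p pics; cat > h.py <<'E'
import numpy as np,cv2
from workcell import sense,snapshot,sign_off,grip_point_offset
from scipy.spatial.transform import Rotation as R
def cam(s):
    f=240/np.tan(np.radians(s["vertical_fov"])/2)
    K=np.array([[f,0,s["cx"]],[0,f,s["cy"]],[0,0,1]])
    M=cv2.Rodrigues(np.array(s["rvec"],float))[0]; t=np.array(s["tvec"],float)
    return K,M,t
def ray(c,uv):
    K,M,t=c; d=M.T@np.linalg.inv(K)@np.array([uv[0],uv[1],1.]); return -M.T@t,d/np.linalg.norm(d)
def onz(c,uv,z):
    o,d=ray(c,uv); return o+d*(z-o[2])/d[2]
def two(c1,a,c2,b):
    o1,d1=ray(c1,a);o2,d2=ray(c2,b)
    s=np.linalg.lstsq(np.c_[d1,-d2],o2-o1,rcond=None)[0]
    p,q=o1+s[0]*d1,o2+s[1]*d2; return (p+q)/2,np.linalg.norm(p-q)
def proj(c,p):
    K,M,t=c; v=K@(M@np.array(p,float)+t); return v[:2]/v[2]
def shot(n,f):
    s=snapshot(n); im=np.array(s["image"]); cv2.imwrite("pics/"+f+".png",im[:,:,::-1]); np.savez("pics/"+f+".npz",im=im,rvec=s["rvec"],tvec=s["tvec"],vertical_fov=s["vertical_fov"],cx=s["cx"],cy=s["cy"]); return s
def load(f): return dict(np.load("pics/"+f+".npz"))
def rot(): return R.from_quat(np.roll(np.array(sense()["tool_rot"]),-1))
E
python3 - <<'E'
from h import *
for n in("top","side"):
    s=shot(n,n+"0");c=cam(s);print(n,-c[1].T@c[2],c[1][2],s.keys())
st=sense();print(st);print(rot().as_matrix(),grip_point_offset)
E
```

```text
top [ 0.34902655 -0.06348547  1.37613547] [ 0.13492199  0.02655273 -0.99050038] dict_keys(['image', 'vertical_fov', 'cx', 'cy', 'rvec', 'tvec'])
side [-0.03036077  0.68374411  0.86168788] [ 0.4659228  -0.61473694 -0.63640744] dict_keys(['image', 'vertical_fov', 'cx', 'cy', 'rvec', 'tvec'])
{'time': 0.1, 'q': array([-1.43340196e+00,  3.13376065e-01,  1.49831634e+00,  2.20936468e-05,
        1.33097446e+00, -2.23399541e-01]), 'qvel': array([-3.36773137e-04, -1.25016769e-03, -2.14478584e-03, -8.41147405e-04,
        5.32282722e-04,  7.62015952e-05]), 'joint_torque': array([ 2.38795532e-03, -4.02813256e+01, -2.52643150e+01,  6.95742248e-02,
        3.42523016e-02, -6.35967353e-05]), 'tcp_pos': array([ 0.18530012, -0.4909999 ,  0.23824435]), 'tool_rot': array([-5.36149026e-04,  9.83772878e-01,  1.79417489e-01,  3.38091999e-05]), 'wrist_force': array([ 0.31829149,  0.26564824, -0.19193344]), 'ft_torque': array([ 0.02281627, -0.02368787, -0.00922625]), 'grasp_force': 0.0, 'finger_gap': 0.9984124844061084}
[[ 9.35618727e-01  3.53012156e-01 -1.25867876e-04]
 [ 3.53012083e-01 -9.35618154e-01  1.06702967e-03]
 [ 2.58910172e-04 -1.04276582e-03 -9.99999423e-01]] 0.0187
```

View pics/top0.png

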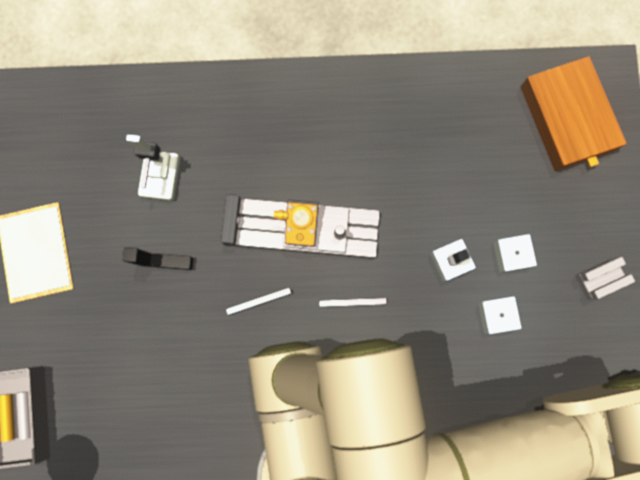

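View pics/side0.png

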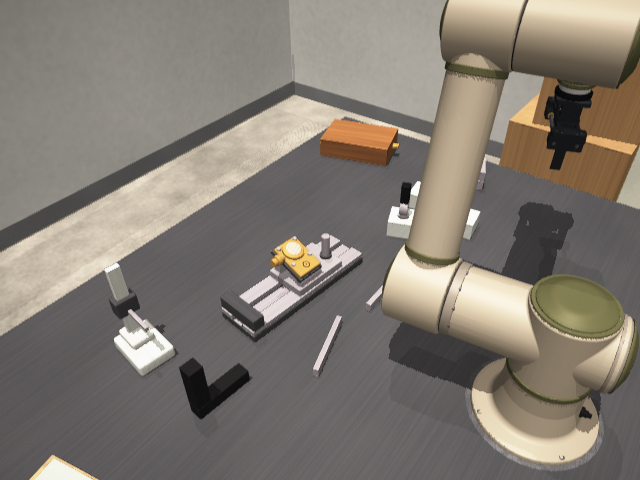

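Top view: rail spans u 223–380 with the end stop at its left (231,220), post ~(340,232), fitting ~(301,222), gauge at (458,257) in the leftmost holder. The side view shows post (325,246), gauge grip (405,192). I'll enlarge these regions.

```bash
python3 - <<'E'
import cv2,numpy as np
t=cv2.imread("pics/top0.png");s=cv2.imread("pics/side0.png")
z=lambda i,x,y,w,h,k:cv2.resize(i[y:y+h,x:x+w],None,fx=k,fy=k,interpolation=cv2.INTER_CUBIC)
o=np.zeros((600,800,3),np.uint8)
a=z(t,215,185,175,80,3);o[:240,:525]=a
a=z(t,425,230,60,60,4);o[:240,530:770]=a
a=z(s,215,220,155,120,3);o[240:600,:465]=a
a=z(s,375,170,80,80,4);o[245:565,470:790]=a
cv2.imwrite("pics/crop0.png",o)
E
```

```text
(no output)
```

View pics/crop0.png

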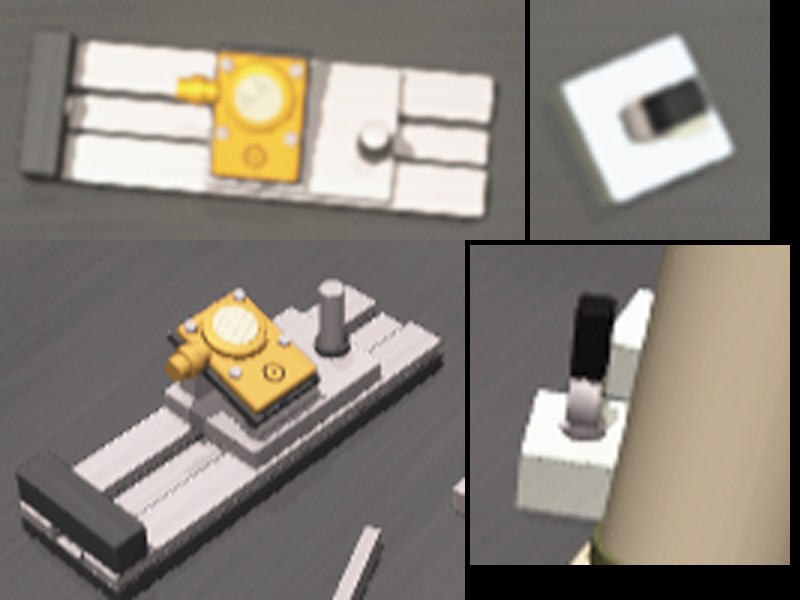

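The crops show, in original pixels: post top at top-view (340,230) and side-view (325.3,235.7); ring spot at top (299.7,237) and side (306.3,264); grip top near top-view (466,254).

```bash
python3 - <<'E'
from h import *
T,S=load("top0"),load("side0");t,s=cam(T),cam(S)
np.set_printoptions(precision=4,suppress=True)
print("post",two(t,(340,230),s,(325.3,235.7)),onz(t,(340,230),.11))
print("spot",two(t,(299.7,237),s,(306.3,264)))
# rail yaw: edge lines at z~.03
a,b=onz(t,(215+70/3,185+182/3),.03),onz(t,(215+487/3,185+216/3),.03);print("edge",a,b,np.degrees(np.arctan2(*(a-b)[[0,1]])))
a,b=onz(t,(215+75/3,185+40/3),.03),onz(t,(215+493/3,185+75/3),.03);print("edge2",a,b,np.degrees(np.arctan2(*(a-b)[[0,1]])))
# dark grip mask in top
im=T["im"].astype(int)
m=np.zeros((480,640),np.uint8);m[240:275,440:476]=(im[240:275,440:476].max(2)<55)
n,l,st,ce=cv2.connectedComponentsWithStats(m);k=1+np.argmax(st[1:,4]);print(st[k],ce[k])
c=cv2.findContours((l==k).astype(np.uint8),0,2)[0][0];print(cv2.minAreaRect(c))
print("gauge pt", proj(t,onz(t,(466.3,254.5),.142)))
w=((im.min(2)>200)).astype(np.uint8);w[:, :430]=0;w[:,480:]=0;w[:235]=0;w[285:]=0
h=cv2.convexHull(np.vstack(cv2.findContours(w,0,2)[0]));r=cv2.minAreaRect(h);print("holder",r)
q=cv2.boxPoints(r);q=np.array([onz(t,p,.045) for p in q]);print(q,q.mean(0),np.linalg.norm(q[0]-q[1]),np.linalg.norm(q[1]-q[2]),np.degrees(np.arctan2(*(q[1]-q[0])[[1,0]])))
C=q.mean(0)
for z in (.09,.142):print("axis px",z,proj(t,[C[0],C[1],z]),proj(s,[C[0],C[1],z]))
ms=(S["im"].astype(int).max(2)<50).astype(np.uint8);ms[:, :395]=0;ms[:,418:]=0;ms[:175]=0;ms[210:]=0
ys,xs=np.nonzero(ms);print("side grip",xs.min(),xs.max(),ys.min(),ys.max(),xs.mean(),ys.mean())
print("two",two(t,ce[k],s,(xs.mean(),ys.mean())))
E
```

```text
post (array([ 0.5339, -0.0779,  0.1097]), np.float64(0.0026980758232325007)) [ 0.5327 -0.0786  0.11  ]
spot (array([0.5232, 0.0093, 0.091 ]), np.float64(0.0006626629077701468))
edge [0.5157 0.153  0.03  ] [ 0.4801 -0.1617  0.03  ] 6.468330507335592
edge2 [0.6254 0.148  0.03  ] [ 0.5875 -0.1707  0.03  ] 6.786080132399691
[454 254   6   8  33] [456.6667 257.5455]
((456.7000427246094, 257.6000061035156), (7.273237705230713, 4.110960960388184), 71.56504821777344)
gauge pt [466.3 254.5]
holder ((453.7948303222656, 259.0523681640625), (32.423309326171875, 31.77939224243164), 65.37643432617188)
[[ 0.4884 -0.2839  0.045 ]
 [ 0.516  -0.3495  0.045 ]
 [ 0.4493 -0.3753  0.045 ]
 [ 0.422  -0.31    0.045 ]] [ 0.4689 -0.3297  0.045 ] 0.07126119680190657 0.07150620837087247 -67.14786909891463
axis px 0.09 [457.8838 256.9853] [404.6697 201.5764]
axis px 0.142 [462.9947 254.4834] [406.5568 184.3882]
side grip 400 410 183 203 405.1027027027027 192.7945945945946
two (array([ 0.4651, -0.3199,  0.1236]), np.float64(0.0008797493920838257))
```

```bash
cat >> h.py <<'E'
from scipy.spatial.transform import Slerp
np.set_printoptions(precision=4,suppress=True)
def plan(p,Rt,n,claw,start=None):
    s=sense();p0=np.array(s["tcp_pos"]) if start is None else start[0];R0=rot() if start is None else start[1]
    sl=Slerp([0,1],R.concatenate([R0,Rt]));f=[sl(i/n) for i in range(n+1)];d=(np.array(p)-p0)/n*100
    for i in range(n):
        x=f[i].inv().apply(d);w=(f[i].inv()*f[i+1]).as_rotvec()
        print("[%g,%s]"%(claw,",".join("%g"%round(v,2 if j<3 else 3) for j,v in enumerate([*x,*w]))),end=",\n" if (i+1)%10==0 else ",")
    print("\nturn/row deg",np.degrees((f[0].inv()*f[1]).magnitude()),"mm/row",10*np.linalg.norm(d))
def down(phi,tilt=None):
    a=np.radians(phi);x=np.array([np.cos(a),np.sin(a),0]);z=np.array([0,0,-1.]);return R.from_matrix(np.c_[x,np.cross(z,x),z])
u=np.array([np.sin(np.radians(6.6)),np.cos(np.radians(6.6)),0])
E
python3 -c "
from h import *
P=np.array([.5333,-.0783,0])
plan([*(P-.045*u)[:2],.17],down(83.4),20,0)"
```

```text
[0,2.25,-1.12,0.34,-0,-0,-0.055],[0,2.31,-0.99,0.34,-0,-0,-0.055],[0,2.36,-0.86,0.34,-0,-0,-0.055],[0,2.41,-0.73,0.34,-0,-0,-0.055],[0,2.44,-0.6,0.34,-0,-0,-0.055],[0,2.47,-0.47,0.34,-0,-0,-0.055],[0,2.49,-0.33,0.34,-0,-0,-0.055],[0,2.51,-0.19,0.34,-0,-0,-0.055],[0,2.51,-0.06,0.34,-0,-0,-0.055],[0,2.51,0.08,0.34,-0,-0,-0.055],
[0,2.51,0.22,0.34,-0,-0,-0.055],[0,2.49,0.36,0.34,-0,-0,-0.055],[0,2.47,0.49,0.34,-0,-0,-0.055],[0,2.44,0.63,0.34,-0,-0,-0.055],[0,2.4,0.76,0.34,-0,-0,-0.055],[0,2.35,0.89,0.34,-0,-0,-0.055],[0,2.3,1.02,0.34,-0,-0,-0.055],[0,2.24,1.14,0.34,-0,-0,-0.055],[0,2.18,1.26,0.34,-0,-0,-0.055],[0,2.1,1.38,0.34,-0,-0,-0.055],

turn/row deg 3.136418000997434 mm/row 25.377684478340967
```

```bash
python3 -m crank '[[0,2.25,-1.12,0.3,0,0,-0.055],[0,2.31,-0.99,0.3,0,0,-0.055],[0,2.36,-0.86,0.3,0,0,-0.055],[0,2.41,-0.73,0.3,0,0,-0.055],[0,2.44,-0.6,0.3,0,0,-0.055],[0,2.47,-0.47,0.3,0,0,-0.055],[0,2.49,-0.33,0.3,0,0,-0.055],[0,2.51,-0.19,0.3,0,0,-0.055],[0,2.51,-0.06,0.3,0,0,-0.055],[0,2.51,0.08,0.3,0,0,-0.055]]' 20
python3 -m crank '[[0,2.51,0.22,0.3,0,0,-0.055],[0,2.49,0.36,0.3,0,0,-0.055],[0,2.47,0.49,0.3,0,0,-0.055],[0,2.44,0.63,0.3,0,0,-0.055],[0,2.4,0.76,0.3,0,0,-0.055],[0,2.35,0.89,0.3,0,0,-0.055],[0,2.3,1.02,0.3,0,0,-0.055],[0,2.24,1.14,0.3,0,0,-0.055],[0,2.18,1.26,0.3,0,0,-0.055],[0,2.1,1.38,0.3,0,0,-0.055]]'
python3 -c "
from h import *
print(sense()['wrist_force'],sense()['q'])
P=np.array([.5333,-.0783,0])
plan([*(P-.045*u)[:2],.075],down(83.4),10,0)"
```

```text
time: 0.93
tcp_pos: [0.357, -0.3059, 0.2084]
tool_rot: [-0.0, 0.898, 0.441, -0.0]
wrist_force: [-0.5, 0.7, 0.3]
finger_gap: 0.266
grasp_force: 0.0
time: 1.77
tcp_pos: [0.5279, -0.1212, 0.1783]
tool_rot: [-0.0, 0.744, 0.668, -0.0]
wrist_force: [-0.1, 0.1, 0.5]
finger_gap: 0.008
grasp_force: 0.0
[-0.0795  0.0567  0.5055] [-0.4421  0.4029  1.5345 -0.      1.2048 -0.3349]
[0,-0.02,0,1.03,-0,-0,0.001],[0,-0.02,0,1.03,-0,-0,0.001],[0,-0.02,0,1.03,-0,-0,0.001],[0,-0.02,0,1.03,-0,-0,0.001],[0,-0.02,0,1.03,-0,-0,0.001],[0,-0.02,0,1.03,-0,-0,0.001],[0,-0.02,0,1.03,-0,-0,0.001],[0,-0.02,0,1.03,-0,-0,0.001],[0,-0.02,0,1.03,-0,-0,0.001],[0,-0.02,0,1.03,-0,-0,0.001],

turn/row deg 0.04591520692863427 mm/row 10.329591092025652
```

```bash
python3 -m crank '[[0,0,0,1.3,0,0,0],[0,0,0,1.3,0,0,0],[0,0,0,1.3,0,0,0],[0,0,0,1.3,0,0,0],[0,0,0,1.3,0,0,0],[0,0,0,1.3,0,0,0],[0,0,0,1.3,0,0,0],[0,0,0,1.3,0,0,0],[0,0,0,0,0,0,0],[0,0,0,0,0,0,0]]'
python3 -m crank '[[0,1,0,0,0,0,0],[0,0.5,0,0,0,0,0],[0,0.5,0,0,0,0,0],[0,0.5,0,0,0,0,0],[0,0.5,0,0,0,0,0],[0,0.5,0,0,0,0,0],[0,0.5,0,0,0,0,0],[0,0.5,0,0,0,0,0],[0,0.5,0,0,0,0,0],[0,0,0,0,0,0,0]]'
python3 - <<'E'
from h import *
t=shot("top","top1");s=shot("side","side1")
z=lambda i,x,y,w,h,k:cv2.resize(i[y:y+h,x:x+w,::-1],None,fx=k,fy=k,interpolation=cv2.INTER_CUBIC)
o=np.zeros((600,800,3),np.uint8);a=z(t["image"],215,175,180,90,3);o[:270,:540]=a
a=z(s["image"],215,190,200,110,3);o[270:600,:600]=a;cv2.imwrite("pics/crop1.png",o)
E
```

```text
time: 2.6
tcp_pos: [0.527, -0.1222, 0.0744]
tool_rot: [-0.001, 0.745, 0.667, -0.0]
wrist_force: [0.0, -0.3, 0.8]
finger_gap: 0.006
grasp_force: 0.0
time: 3.43
tcp_pos: [0.5329, -0.0716, 0.0747]
tool_rot: [-0.0, 0.745, 0.667, 0.0]
wrist_force: [-0.0, -0.3, 0.3]
finger_gap: 0.005
grasp_force: 0.1
```

View pics/crop1.png

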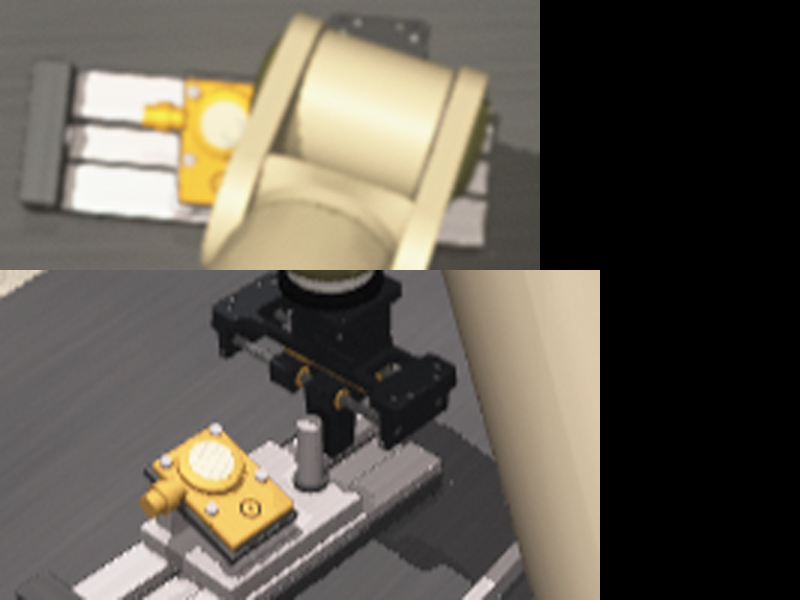

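The fitting shifted about 30 crop-pixels (~24 mm) towards the stop and the fingers sit squarely behind the post, so I keep pushing.

```bash
python3 -m crank '[[0,0.6,0,0,0,0,0],[0,0.6,0,0,0,0,0],[0,0.6,0,0,0,0,0],[0,0.6,0,0,0,0,0],[0,0.6,0,0,0,0,0],[0,0.6,0,0,0,0,0],[0,0.6,0,0,0,0,0],[0,0.6,0,0,0,0,0],[0,0.6,0,0,0,0,0],[0,0.3,0,0,0,0,0]]'
python3 -m crank '[[0,0.2,0,0,0,0,0],[0,0.2,0,0,0,0,0],[0,0.2,0,0,0,0,0],[0,0.2,0,0,0,0,0],[0,0.2,0,0,0,0,0],[0,0.2,0,0,0,0,0],[0,0.2,0,0,0,0,0],[0,0.2,0,0,0,0,0],[0,0.2,0,0,0,0,0],[0,0.2,0,0,0,0,0]]'
```

```text
time: 4.37
tcp_pos: [0.5392, -0.0151, 0.0748]
tool_rot: [0.0, 0.745, 0.667, 0.0]
wrist_force: [1.7, -3.1, -1.8]
finger_gap: 0.005
grasp_force: 1.8
time: 5.2
tcp_pos: [0.5414, 0.004, 0.0748]
tool_rot: [0.0, 0.745, 0.667, 0.0]
wrist_force: [3.0, -4.1, -2.1]
finger_gap: 0.007
grasp_force: 2.2
```

```bash
python3 -m crank '[[0,0.15,0,0,0,0,0],[0,0.15,0,0,0,0,0],[0,0.15,0,0,0,0,0],[0,0.15,0,0,0,0,0],[0,0.15,0,0,0,0,0],[0,0.15,0,0,0,0,0],[0,0.15,0,0,0,0,0],[0,0.15,0,0,0,0,0],[0,0.15,0,0,0,0,0],[0,0.15,0,0,0,0,0]]'

```

```text
time: 6.03
tcp_pos: [0.5422, 0.0101, 0.075]
tool_rot: [0.004, 0.745, 0.667, -0.006]
wrist_force: [-12.4, -68.1, 1.5]
finger_gap: 0.001
grasp_force: 33.9
```

```bash
python3 - <<'E'
from h import *
t=shot("top","top2");s=shot("side","side2")
z=lambda i,x,y,w,h,k:cv2.resize(i[y:y+h,x:x+w,::-1],None,fx=k,fy=k,interpolation=cv2.INTER_CUBIC)
o=np.zeros((600,800,3),np.uint8);a=z(t["image"],215,175,180,90,3);o[:270,:540]=a
a=z(s["image"],205,210,200,110,3);o[270:600,:600]=a;cv2.imwrite("pics/crop2.png",o)
E
```

```text
(no output)
```

View pics/crop2.png

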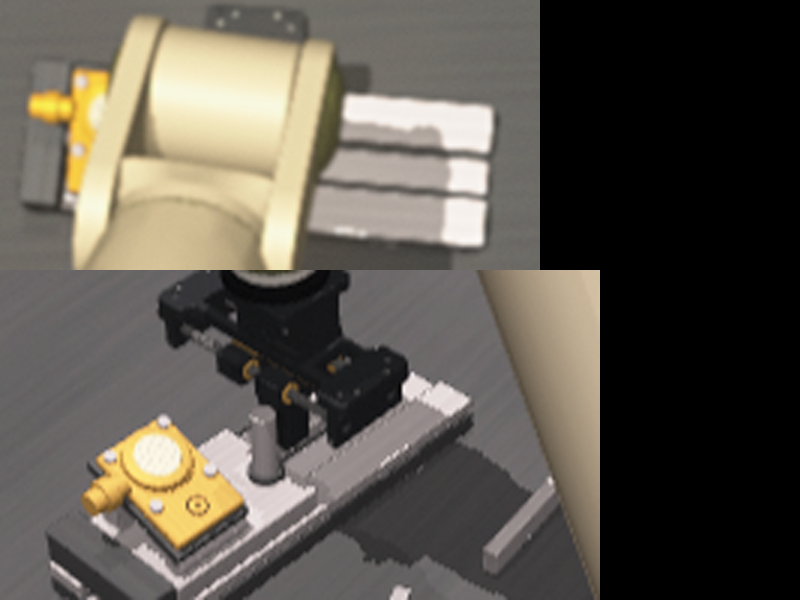

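The carriage is against the stop (fitting's end is at the end-stop block, force rose to 68 N). Back off and lift.

```bash
python3 -m crank '[[0,-1,0,0,0,0,0],[0,-1,0,0,0,0,0],[0,-1,0,0,0,0,0],[0,-1,0,0,0,0,0],[0,-0.5,0,-2,0,0,0],[6,0,0,-3,0,0,0],[6,0,0,-3,0,0,0],[6,0,0,-3,0,0,0],[6,0,0,-3,0,0,0],[6,0,0,-1,0,0,0]]'
python3 -c "
from h import *
print(sense()['wrist_force'],sense()['tcp_pos'])
plan([.469,-.330,.20],down(22.9),20,6)"
```

```text
time: 6.97
tcp_pos: [0.5389, -0.026, 0.229]
tool_rot: [0.002, 0.745, 0.667, 0.002]
wrist_force: [0.2, -0.6, 0.6]
finger_gap: 0.36
grasp_force: 0.0
[ 0.2071 -0.6136  0.5932] [ 0.5389 -0.026   0.229 ]
[6,-1.55,-0.18,0.14,0,-0,0.053],[6,-1.56,-0.1,0.14,0,-0,0.053],[6,-1.56,-0.02,0.15,0,-0,0.053],[6,-1.56,0.07,0.15,0,-0,0.053],[6,-1.55,0.15,0.15,0,-0,0.053],[6,-1.54,0.23,0.15,0,-0,0.053],[6,-1.53,0.31,0.15,0,-0,0.053],[6,-1.51,0.39,0.15,0,-0,0.053],[6,-1.49,0.47,0.15,0,-0,0.053],[6,-1.46,0.55,0.15,0,-0,0.053],
[6,-1.43,0.63,0.15,0,-0,0.053],[6,-1.39,0.7,0.15,0,-0,0.053],[6,-1.35,0.78,0.15,0,-0,0.053],[6,-1.31,0.85,0.15,0,-0,0.053],[6,-1.26,0.91,0.15,0,-0,0.053],[6,-1.21,0.98,0.15,0,-0,0.053],[6,-1.16,1.04,0.15,0,-0,0.053],[6,-1.1,1.1,0.15,0,-0,0.053],[6,-1.04,1.16,0.15,0,-0,0.053],[6,-0.98,1.21,0.15,0,-0,0.053],

turn/row deg 3.0418403115219017 mm/row 15.663116890018758
```

```bash
python3 -m crank '[[6,-1.55,-0.18,0.1,0,0,0.053],[6,-1.56,-0.1,0.1,0,0,0.053],[6,-1.56,-0.02,0.1,0,0,0.053],[6,-1.56,0.07,0.1,0,0,0.053],[6,-1.55,0.15,0.1,0,0,0.053],[6,-1.54,0.23,0.1,0,0,0.053],[6,-1.53,0.31,0.1,0,0,0.053],[6,-1.51,0.39,0.1,0,0,0.053],[6,-1.49,0.47,0.1,0,0,0.053],[6,-1.46,0.55,0.1,0,0,0.053]]'
python3 -m crank '[[6,-1.43,0.63,0,0,0,0.053],[6,-1.39,0.7,0,0,0,0.053],[6,-1.35,0.78,0,0,0,0.053],[6,-1.31,0.85,0,0,0,0.053],[6,-1.26,0.91,0,0,0,0.053],[6,-1.21,0.98,0,0,0,0.053],[6,-1.16,1.04,0,0,0,0.053],[6,-1.1,1.1,0,0,0,0.053],[6,-1.04,1.16,0,0,0,0.053],[6,-0.98,1.21,0,0,0,0.053]]'
python3 - <<'E'
from h import *
t=shot("top","top3");s=shot("side","side3")
z=lambda i,x,y,w,h,k:cv2.resize(i[y:y+h,x:x+w,::-1],None,fx=k,fy=k,interpolation=cv2.INTER_CUBIC)
o=np.zeros((600,800,3),np.uint8)
o[:280,:400]=z(t["image"],215,185,100,70,4)
o[280:600,:400]=z(s["image"],215,250,100,80,4)
o[0:560,400:800]=z(s["image"],355,120,100,140,4);cv2.imwrite("pics/crop3.png",o)
E
```

```text
time: 7.8
tcp_pos: [0.5023, -0.1784, 0.2138]
tool_rot: [-0.001, 0.894, 0.448, -0.0]
wrist_force: [0.4, -0.4, -0.2]
finger_gap: 0.68
grasp_force: 0.0
time: 8.63
tcp_pos: [0.4677, -0.3302, 0.2138]
tool_rot: [-0.001, 0.98, 0.198, -0.0]
wrist_force: [1.2, 0.3, -0.4]
finger_gap: 0.678
grasp_force: 0.0
```

View pics/crop3.png

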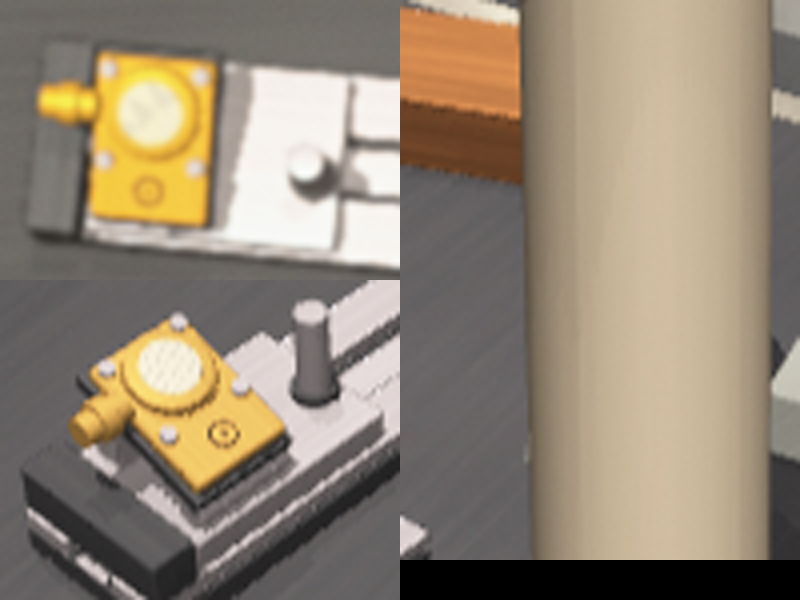

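Home confirmed: the carriage plate butts the stop. Ring at top (251.8,232.4), side (270.4,287.9); the arm hides the gauge from the side camera. Descend on the grip and close.

```bash
python3 -m crank '[[6,0.13,0,1,0,0,0],[6,0,0,1.4,0,0,0],[6,0,0,1.4,0,0,0],[6,0,0,1.4,0,0,0],[6,0,0,1.4,0,0,0],[6,0,0,1.4,0,0,0],[6,0,0,1.4,0,0,0],[6,0,0,1.3,0,0,0],[6,0,0,1,0,0,0],[6,0,0,0,0,0,0]]' 25
python3 - <<'E'
from h import *
T,S=load("top3"),load("side3");t,s=cam(T),cam(S)
print("spot",two(t,(251.75,232.4),s,(270.35,287.9)))
# top view, glass and post
g=lambda x,y:(215+x/4-.4,185+y/4-.4); h=lambda x,y:(215+x/4-.4,250+(y-280)/4-.4)
print("glass",two(t,g(151,111),s,h(170,367)),"post",two(t,g(308,164),s,h(310,306)))
e=[onz(t,g(*p),.05) for p in((232,238),(335,249))];print(e)
st=sense();print(st["tcp_pos"],st["wrist_force"],st["q"])
E
```

```text
time: 9.57
tcp_pos: [0.4687, -0.3276, 0.0952]
tool_rot: [-0.002, 0.98, 0.2, -0.001]
wrist_force: [-0.1, -0.4, -0.3]
finger_gap: 0.681
grasp_force: 0.0
spot (array([0.5369, 0.1138, 0.0917]), np.float64(0.0013888941453551948))
glass (array([0.5768, 0.1087, 0.1135]), np.float64(0.0005003863522569706)) post (array([0.5468, 0.0257, 0.1132]), np.float64(0.004018124877717272))
[array([0.5144, 0.0726, 0.05  ]), array([0.5063, 0.015 , 0.05  ])]
[ 0.4687 -0.3276  0.0952] [-0.1216 -0.4489 -0.3442] [-0.8149  0.5625  1.5226  0.0002  1.0609  0.3532]
```

Measured spot (0.537,0.114,0.092); glass–spot offset matches the given 45 mm at 20°. Close on the grip.

```bash
python3 -m crank '[[6,-0.09,0.2,-0.15,0,0,0],[6,0,0,0,0,0,0],[2,0,0,0,0,0,0],[1,0,0,0,0,0,0],[1,0,0,0,0,0,0],[1,0,0,0,0,0,0],[1,0,0,0,0,0,0],[1,0,0,0,0,0,0],[1,0,0,0,0,0,0],[1,0,0,0,0,0,0]]' 25
python3 -m crank '[[1,0,0,0,0,0,0],[1,0,0,0,0,0,0],[1,0,0,0,0,0,0],[1,0,0,0,0,0,0],[1,0,0,0,0,0,0],[1,0,0,0,0,0,0],[1,0,0,0,0,0,0],[1,0,0,0,0,0,0],[1,0,0,0,0,0,0],[1,0,0,0,0,0,0]]'
```

```text
time: 10.4
tcp_pos: [0.4691, -0.3311, 0.0992]
tool_rot: [-0.001, 0.98, 0.199, -0.0]
wrist_force: [-1.2, 2.1, 1.9]
finger_gap: 0.246
grasp_force: 24.9
time: 11.23
tcp_pos: [0.4691, -0.3312, 0.0992]
tool_rot: [-0.0, 0.98, 0.199, -0.0]
wrist_force: [-1.2, 5.4, 3.6]
finger_gap: 0.248
grasp_force: 24.9
```

```bash
python3 -m crank '[[1,0,0,-0.5,0,0,0],[1,0,0,-1,0,0,0],[1,0,0,-1.5,0,0,0],[1,0,0,-2,0,0,0],[1,0,0,-2,0,0,0],[1,0,0,-2,0,0,0],[1,0,0,-2,0,0,0],[1,0,0,-2,0,0,0],[1,0,0,-1.5,0,0,0],[1,0,0,-0.5,0,0,0]]'
cat >> h.py <<'E'
yr=np.radians(-6.9);xr=np.array([np.cos(yr),np.sin(yr),0]);nn=-np.sin(np.radians(20))*xr+np.cos(np.radians(20))*np.array([0,0,1])
spot=np.array([.5369,.1138,.0917])
def tilted():
    R0=down(22.9);z0=np.array([0,0,-1.]);v=np.cross(z0,-nn);v*=np.radians(20)/np.linalg.norm(v);return R.from_rotvec(v)*R0
E
python3 -c "
from h import *
print(sense()['wrist_force'],nn)
plan(spot+nn*(.0922+.03)+[0,0,0.03],tilted(),30,1)"
```

```text
time: 12.07
tcp_pos: [0.4698, -0.3325, 0.2527]
tool_rot: [0.003, 0.98, 0.199, 0.001]
wrist_force: [-0.2, 0.3, -0.9]
finger_gap: 0.246
grasp_force: 24.9
[-0.1936  0.3298 -0.9489] [-0.3395  0.0411  0.9397]
[1,0.67,-1.35,0.05,-0.006,0.01,0],[1,0.66,-1.35,0.05,-0.006,0.01,0],[1,0.66,-1.35,0.05,-0.006,0.01,0],[1,0.66,-1.35,0.04,-0.006,0.01,0],[1,0.66,-1.35,0.04,-0.006,0.01,0],[1,0.66,-1.35,0.04,-0.006,0.01,0],[1,0.66,-1.35,0.04,-0.006,0.01,0],[1,0.66,-1.35,0.04,-0.006,0.01,0],[1,0.66,-1.35,0.04,-0.006,0.01,0],[1,0.66,-1.35,0.04,-0.006,0.01,0],
[1,0.66,-1.36,0.04,-0.006,0.01,0],[1,0.66,-1.36,0.04,-0.006,0.01,0],[1,0.66,-1.36,0.04,-0.006,0.01,0],[1,0.66,-1.36,0.03,-0.006,0.01,0],[1,0.66,-1.36,0.03,-0.006,0.01,0],[1,0.66,-1.36,0.03,-0.006,0.01,0],[1,0.66,-1.36,0.03,-0.006,0.01,0],[1,0.66,-1.36,0.03,-0.006,0.01,0],[1,0.66,-1.36,0.03,-0.006,0.01,0],[1,0.66,-1.36,0.03,-0.006,0.01,0],
[1,0.66,-1.36,0.03,-0.006,0.01,0],[1,0.66,-1.36,0.03,-0.006,0.01,0],[1,0.66,-1.36,0.03,-0.006,0.01,0],[1,0.66,-1.36,0.02,-0.006,0.01,0],[1,0.65,-1.36,0.02,-0.006,0.01,0],[1,0.65,-1.36,0.02,-0.006,0.01,0],[1,0.65,-1.36,0.02,-0.006,0.01,0],[1,0.65,-1.36,0.02,-0.006,0.01,0],[1,0.65,-1.36,0.02,-0.006,0.01,0],[1,0.65,-1.36,0.02,-0.006,0.01,0],

turn/row deg 0.6580686818555307 mm/row 15.079168990489533
```

```bash
R='' ; python3 -m crank '[[1,0.66,-1.35,0.04,-0.006,0.01,0],[1,0.66,-1.35,0.04,-0.006,0.01,0],[1,0.66,-1.35,0.04,-0.006,0.01,0],[1,0.66,-1.35,0.04,-0.006,0.01,0],[1,0.66,-1.35,0.04,-0.006,0.01,0],[1,0.66,-1.35,0.04,-0.006,0.01,0],[1,0.66,-1.35,0.04,-0.006,0.01,0],[1,0.66,-1.35,0.04,-0.006,0.01,0],[1,0.66,-1.35,0.04,-0.006,0.01,0],[1,0.66,-1.35,0.04,-0.006,0.01,0]]'
python3 -m crank '[[1,0.66,-1.36,0.03,-0.006,0.01,0],[1,0.66,-1.36,0.03,-0.006,0.01,0],[1,0.66,-1.36,0.03,-0.006,0.01,0],[1,0.66,-1.36,0.03,-0.006,0.01,0],[1,0.66,-1.36,0.03,-0.006,0.01,0],[1,0.66,-1.36,0.03,-0.006,0.01,0],[1,0.66,-1.36,0.03,-0.006,0.01,0],[1,0.66,-1.36,0.03,-0.006,0.01,0],[1,0.66,-1.36,0.03,-0.006,0.01,0],[1,0.66,-1.36,0.03,-0.006,0.01,0]]'
python3 -m crank '[[1,0.66,-1.36,0.03,-0.006,0.01,0],[1,0.66,-1.36,0.03,-0.006,0.01,0],[1,0.66,-1.36,0.02,-0.006,0.01,0],[1,0.66,-1.36,0.02,-0.006,0.01,0],[1,0.66,-1.36,0.02,-0.006,0.01,0],[1,0.66,-1.36,0.02,-0.006,0.01,0],[1,0.66,-1.36,0.02,-0.006,0.01,0],[1,0.66,-1.36,0.02,-0.006,0.01,0],[1,0.66,-1.36,0.02,-0.006,0.01,0],[1,0.66,-1.36,0.02,-0.006,0.01,0]]'
python3 -c "
from h import *
s=sense();print(s['wrist_force'],s['q'])
plan(spot+nn*(.0922+.012),tilted(),10,1)"
```

```text
time: 12.9
tcp_pos: [0.4776, -0.1807, 0.2445]
tool_rot: [0.02, 0.978, 0.199, 0.055]
wrist_force: [-0.1, 0.4, -1.7]
finger_gap: 0.247
grasp_force: 24.9
time: 13.73
tcp_pos: [0.4858, -0.0294, 0.2394]
tool_rot: [0.039, 0.973, 0.198, 0.11]
wrist_force: [0.4, -0.4, -1.0]
finger_gap: 0.247
grasp_force: 24.9
time: 14.57
tcp_pos: [0.4945, 0.1215, 0.2335]
tool_rot: [0.058, 0.965, 0.196, 0.165]
wrist_force: [0.5, -0.3, -2.1]
finger_gap: 0.247
grasp_force: 24.9
[ 0.5144 -0.2567 -2.0552] [ 0.0409  0.1234  1.7909 -0.0791  0.883   1.2504]
[1,-0.08,-0.02,0.44,0.001,0,0],[1,-0.08,-0.02,0.44,0.001,0,0],[1,-0.08,-0.02,0.44,0.001,0,0],[1,-0.08,-0.02,0.44,0.001,0,0],[1,-0.08,-0.02,0.44,0.001,0,0],[1,-0.08,-0.02,0.44,0.001,0,0],[1,-0.08,-0.02,0.44,0.001,0,0],[1,-0.08,-0.02,0.44,0.001,0,0],[1,-0.08,-0.02,0.44,0.001,0,0],[1,-0.08,-0.02,0.44,0.001,0,0],

turn/row deg 0.037924963746407865 mm/row 4.454304991037587
```

```bash
python3 -m crank '[[1,-0.1,-0.02,0.5,0.001,0,0],[1,-0.1,-0.02,0.5,0.001,0,0],[1,-0.1,-0.02,0.5,0.001,0,0],[1,-0.1,-0.03,0.5,0.001,0,0],[1,-0.1,-0.03,0.5,0.001,0,0],[1,-0.1,-0.03,0.5,0.001,0,0],[1,-0.1,-0.03,0.5,0.001,0,0],[1,-0.1,-0.03,0.5,0,0,0],[1,0,0,0.4,0,0,0],[1,0,0,0,0,0,0]]'
python3 - <<'E'
from h import *
t=shot("top","top4");s=shot("side","side4")
st=sense();p=st["tcp_pos"];a=-rot().as_matrix()[:,2];print(p,a,nn,"off",p-.0922*a-spot,"f",st["wrist_force"])
for n,c in(("t",cam(t)),("s",cam(s))):print(n,"tip pred",proj(c,p-.0922*a),"case",proj(c,p-.0922*a+.07*a),"spot",proj(c,spot))
z=lambda i,x,y,w,h,k:cv2.resize(i[y:y+h,x:x+w,::-1],None,fx=k,fy=k,interpolation=cv2.INTER_CUBIC)
o=np.zeros((600,800,3),np.uint8)
o[:400,:300]=z(t["image"],215,175,75,100,4)
o[:600,300:800]=z(s["image"],225,205,100,120,5);cv2.imwrite("pics/crop4.png",o)
E
```

```text
time: 15.4
tcp_pos: [0.5019, 0.1168, 0.1885]
tool_rot: [0.055, 0.965, 0.197, 0.163]
wrist_force: [-0.5, 0.2, -2.4]
finger_gap: 0.25
grasp_force: 24.9
[0.502  0.117  0.1894] [-0.3369  0.0413  0.9407] [-0.3395  0.0411  0.9397] off [-0.0038 -0.0006  0.011 ] f [ 0.0546 -0.6504 -0.6814]
t tip pred [251.1668 233.1412] case [245.4004 240.1325] spot [251.5652 232.124 ]
s tip pred [271.8648 284.7329] case [277.6102 266.3153] spot [270.6665 287.9411]
```

View pics/crop4.png

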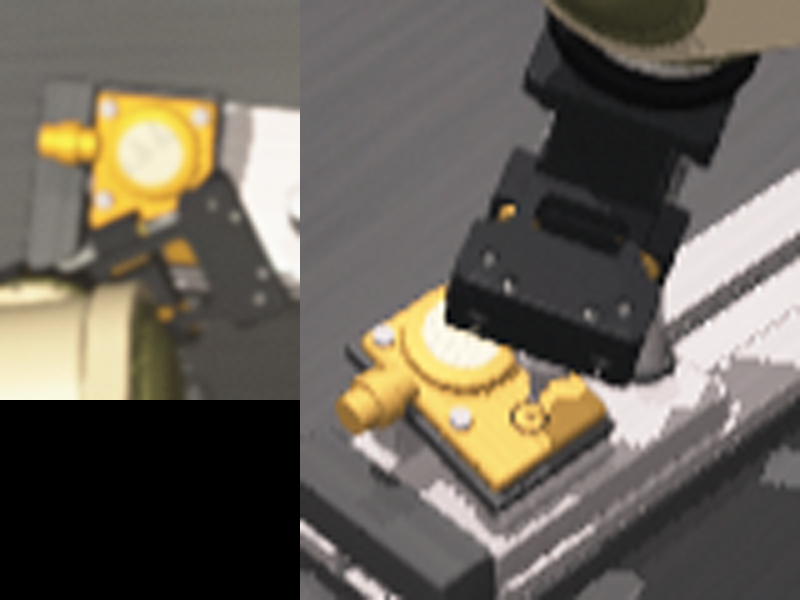

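The side crop shows the ring at (270.6,288.2) and the plunger ending just above it, near the predicted (271.9,284.7), with the gauge body hidden by the gripper. Go down to ~2 mm off, shift 1 mm and look closely.

```bash
python3 -m crank '[[1,0.04,-0.09,0.2,0,0,0],[1,0,0,0.2,0,0,0],[1,0,0,0.2,0,0,0],[1,0,0,0.1,0,0,0],[1,0,0,0.1,0,0,0],[1,0,0,0.1,0,0,0],[1,0,0,0,0,0,0],[1,0,0,0,0,0,0],[1,0,0,0,0,0,0],[1,0,0,0,0,0,0]]'
python3 - <<'E'
from h import *
s=shot("side","side5");F=[]
for i in range(8):
    st=sense();F.append(st["wrist_force"]);snapshot("side")
p=st["tcp_pos"];a=-rot().as_matrix()[:,2];o=p-.0922*a-spot;print(p,a,"off",o,o@nn,o-o@nn*nn,"f",np.mean(F,0),np.mean(F,0)@nn,np.std(F,0))
print(proj(cam(s),p-.0922*a),proj(cam(s),p-.0622*a))
z=lambda i,x,y,w,h,k:cv2.resize(i[y:y+h,x:x+w,::-1],None,fx=k,fy=k,interpolation=cv2.INTER_CUBIC)
cv2.imwrite("pics/crop5.png",z(s["image"],248,262,50,40,16))
E
```

```text
time: 16.33
tcp_pos: [0.5051, 0.1176, 0.181]
tool_rot: [0.055, 0.965, 0.197, 0.163]
wrist_force: [-0.3, 0.3, -1.5]
finger_gap: 0.245
grasp_force: 24.9
[0.505  0.1176 0.1809] [-0.3369  0.0412  0.9406] off [-0.0008 -0.      0.0025] 0.0025946649158297835 [ 0.0001 -0.0001  0.    ] f [-0.2276 -0.0076 -1.9183] -1.725614293229735 [0.462 0.478 0.592]
[270.8853 287.2435] [273.2411 279.6803]
```

View pics/crop5.png

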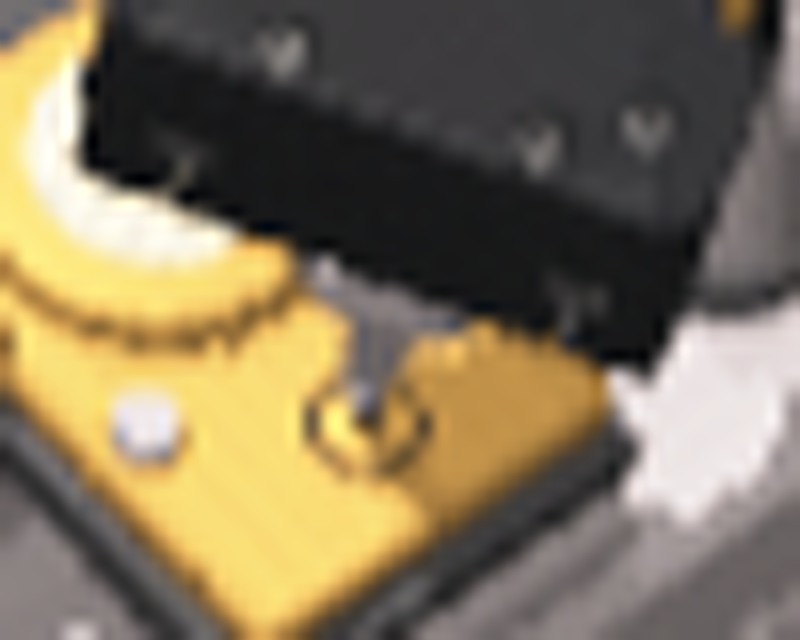

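The tip is ending at crop (366,416), inside the ring whose centre is (367,424); lateral error is under 1 mm. Now press, first by 4.5 mm.

```bash
cat > f.py <<'E'
from h import *
F=[];P=[]
for i in range(12):
    st=sense();F.append(st["wrist_force"]);P.append(st["tcp_pos"]);snapshot("side")
p=np.mean(P,0);a=-rot().as_matrix()[:,2];o=p-.0922*a-spot
print("depth",o@nn,"lat",o-o@nn*nn,"a",np.degrees(np.arccos(a@nn)),"f",np.mean(F,0),"n",np.mean(F,0)@nn+1.73)
E
python3 -m crank '[[1,0,0,0.1,0,0,0],[1,0,0,0.1,0,0,0],[1,0,0,0.1,0,0,0],[1,0,0,0.1,0,0,0],[1,0,0,0.05,0,0,0],[1,0,0,0,0,0,0],[1,0,0,0,0,0,0],[1,0,0,0,0,0,0],[1,0,0,0,0,0,0],[1,0,0,0,0,0,0]]';python3 f.py
```

```text
time: 17.62
tcp_pos: [0.5066, 0.1174, 0.1767]
tool_rot: [0.055, 0.965, 0.197, 0.163]
wrist_force: [-0.9, -0.4, -0.1]
finger_gap: 0.249
grasp_force: 24.9
depth -0.0018922802268463296 lat [ 0.0001 -0.0001  0.    ] a 0.16521677499850018 f [-0.6846  0.1782 -0.3312] n 1.6585328287926027
```

```bash
python3 -m crank '[[1,0,0,0.1,0,0,0],[1,0,0,0.1,0,0,0],[1,0,0,0.05,0,0,0],[1,0,0,0,0,0,0],[1,0,0,0,0,0,0],[1,0,0,0,0,0,0],[1,0,0,0,0,0,0],[1,0,0,0,0,0,0],[1,0,0,0,0,0,0],[1,0,0,0,0,0,0]]';python3 f.py;python3 f.py
```

```text
time: 19.05
tcp_pos: [0.5074, 0.1173, 0.1743]
tool_rot: [0.055, 0.965, 0.197, 0.163]
wrist_force: [-1.5, -0.3, 0.5]
finger_gap: 0.246
grasp_force: 24.9
depth -0.004403572778914562 lat [ 0.0001 -0.0001  0.    ] a 0.158414243076874 f [-0.9318  0.287   0.4775] n 2.5068641826233162
depth -0.00441148881801763 lat [ 0.0001 -0.0001  0.    ] a 0.1598578290933816 f [-1.0789  0.3927  0.7534] n 2.820376953554133
```

```bash
python3 -m crank '[[1,0,0,0.05,0,0,0],[1,0,0,0.04,0,0,0],[1,0,0,0,0,0,0],[1,0,0,0,0,0,0],[1,0,0,0,0,0,0],[1,0,0,0,0,0,0],[1,0,0,0,0,0,0],[1,0,0,0,0,0,0],[1,0,0,0,0,0,0],[1,0,0,0,0,0,0]]';python3 f.py;python3 f.py
python3 - <<'E'
from h import *
s=shot("side","side6")
z=lambda i,x,y,w,h,k:cv2.resize(i[y:y+h,x:x+w,::-1],None,fx=k,fy=k,interpolation=cv2.INTER_CUBIC)
cv2.imwrite("pics/crop6.png",z(s["image"],248,262,50,40,16))
E
```

```text
time: 21.08
tcp_pos: [0.5077, 0.1172, 0.1735]
tool_rot: [0.055, 0.965, 0.197, 0.163]
wrist_force: [-0.7, -0.1, 1.2]
finger_gap: 0.248
grasp_force: 24.9
depth -0.0053135569713309225 lat [ 0.0001 -0.0001  0.    ] a 0.16166983917284486 f [-1.1318  0.2784  1.055 ] n 3.1171248756314873
depth -0.005314542744570336 lat [ 0.0001 -0.0001  0.    ] a 0.16065117084875183 f [-1.2072  0.3035  0.8983] n 2.996548474653887
```

View pics/crop6.png

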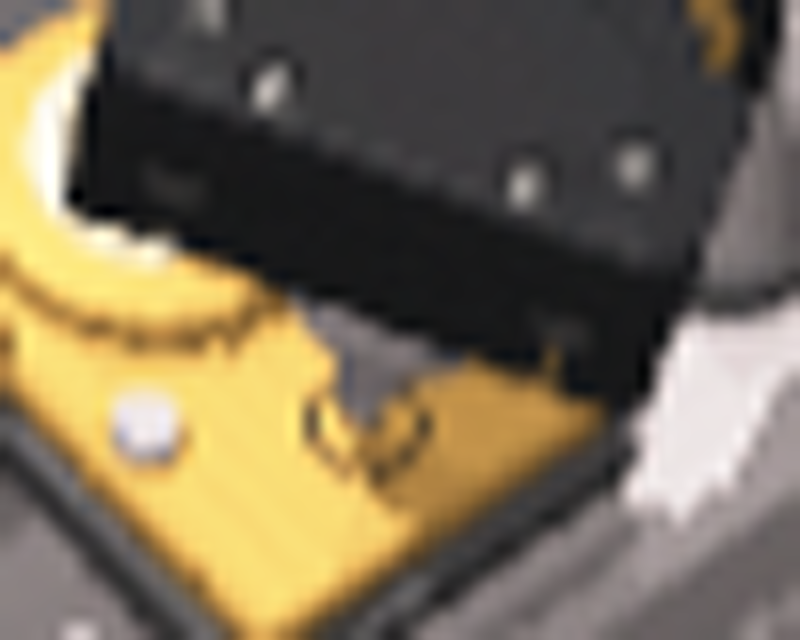

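The tip sits in the ring at about (366,428), against its centre at (367,424). The push is 3.05 N, which is about 4.6–5.3 mm of plunger travel, and the gauge is within 0.2° of square.

```bash
python3 -c "from workcell import sign_off;print(sign_off())"
```

```text
the job is handed in; nothing more can be done
None
```

The job is handed in, with no verdict shown: the carriage is home against its stop (peak push about 68 N through the fingertips), and the gripped gauge is held on the ringed spot, less than 1 mm off centre, square by the arm's pose, with its plunger about half-way in (about 3 N).

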